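# Start the lattice press screw on its thread

### The job

Stand the loose dark wooden handle sleeve down over the steel spigot of the press crank and use it as the handle to start the press screw without crossing its thread: turn the crank backward (anticlockwise seen from above) until the screw drops a thread, then forward (clockwise) one full turn from there. Finish while still holding the sleeve on the spigot with the screw in that place, because a return spring unwinds the screw if you let go; leave the tile, the cork block and the glue bottle where they are.

Things in the scene. Friction and masses are not known exactly. Their poses are not given: they have to be found in the camera images.
- sleeve: Loose handle sleeve: an upright dark wooden tube with a brass band at each end, 28 mm outside diameter (29 over the bands), 80 mm tall, 16 mm bore open right through, about 60 g. Origin: centre of its lower end as it stands on the bench; this end goes on first. z points up along the bore.
- press: Small fixed wooden glue press: base 170 x 200 x 16 mm, a bridge 54 mm (its x) by 194 mm (its y), top 95 mm above the bench, with the upright screw in its middle in a brass threaded collar, 34 mm across, 16 mm high. Origin: underside centre of the base, on the screw's axis; z up. Yaw within half a radian.
- screw_axis (a point): Point on the screw's upright axis, at the bridge's top, 95 mm above the bench. The crank turns about this vertical line.
- spigot_root (a point): Foot of the crank's spigot: centre of the flat 24 mm round shoulder the spigot stands on, 50 mm from the screw axis, 147 mm above the bench minus the joint sink. It travels with the crank.
- spigot_tip (a point): Top of the spigot, 55 mm straight above spigot_root. The spigot is a plain upright steel pin, 12 mm in diameter, coned to 7 mm over its last 5 mm: the sleeve has 2 mm clearance all round and slides and spins freely on it. The crank's hub and red counterweight stand no more than 6 mm above spigot_root.
- crank (a joint): Turn of crank and screw, rad; grows clockwise from above (forward, screwing in). At 0 the spigot lies along the press's +x from the axis. Starts between 1.3 and 3.2; no end stop within a turn and a half of there. Needs up to 0.2 N m; a light spring turns it towards 1.5, too weak to move it at the start, strong enough to unwind the screw once started.
- sink (a joint): How far screw and crank have sunk by gravity, m, down positive. Thread: one start, 10 mm pitch (a turn forward sinks it 10 mm). 0 = riding on the very end of the collar's thread, the highest point. Starts 0.5 to 7 mm down on the ramp; turned backward it climbs to about 0, then drops 10 mm at once, at an unmarked place (crank between -1 and 1). One turn forward from the drop gives 0.020.
- tile: Bystander: flat wooden flower tile in a frame, 80 x 80 x 18 mm, loose on the bench. Origin: underside centre.
- mallet_block: Bystander: cork sanding block, 70 x 45 x 40 mm, loose on the bench. Origin: underside centre.
- glue: Bystander: white glue bottle with an orange cap, 52 mm diameter, 130 mm tall, loose. Origin: underside centre.
There are look-alikes about, which are no part of the job. Several things look just like the sleeve: the one meant starts farthest to the robot's left.

How it is judged:
By the outcome, as a careful person would: the job done as asked, in the order asked, and still so for the second after the job is handed in, while the arm keeps its last pose, push and grip.
It also fails if it takes over 58 s, if anything falls off the work surface, if the arm or the gripper's body presses on something with over 40 N, if the wrist force passes 120 N, or if a joint passes its speed limit or range.

### The arm

A 6-joint arm with a two-finger parallel gripper is mounted at the origin on the work surface. World frame = base frame: x ahead of the robot, y to its left, z up, the work surface at z = 0. Lengths are in m, angles in rad, forces in N, time in s.
With the tool pointing down it reaches from about 0.35 to 1 m from the base axis. Payload 7.1 kg.
Tool frame: the origin (TCP) lies midway between the tips of the shut fingers; the grasp point (between the pads) lies 19 mm behind it; z points along the fingers, x is the direction in which the jaws open and shut, and the axes are right-handed (so a half turn about z gives the same grasp; the last joint's range is limited). The gripper opens to 85 mm and grips with 20 to 120 N. Pads are 22 mm wide; open, the fingers measure 114 mm over their backs; the gripper's body (76 mm by 85 mm) begins 54 mm behind the grasp point. The pads swing forward as they close: fully open they stand 13 mm farther back than shut.
Start: joints at [1.171, 0.423, 1.63, -0, 1.089, -0.019], TCP at [0.232, 0.58, 0.231] pointing down, gripper open.
Joint ranges: [-3, 3], [-0.9, 2.11], [0.09, 2.58], [-1.31, 4.45], [0.11, 2.69], [-2.54, 2.54]. Speed limits (rad/s): [2.39, 2.39, 3.01, 3.14, 3.14, 3.14].

### API

Orientations are given as a rotation vector (axis times angle).
In Python, from bench import monitor, optics, manip gives the robot as it stands.
- The arm moves only by the tool drive_tool, never from a script. Its argument "rows" is a list of rows, each a list of 7 numbers: the shift along the tool's x, y, z in m, then the turn, a rotation vector about the tool's x, y, z in rad, then the closure in counts, from 0 (fully open) to 255 (shut). A call has 1 to 10 rows; each row is the pose to reach, as a shift and turn from the pose commanded when the call began, along the tool's axes at that moment; what a row does not reach only later rows make up. A row lasts 1/8 s, in which the tool goes at most 62.5 mm and 10.7 degrees, less where a joint would pass 70% of its speed; a pose out of reach is approached as far as the arm can. A call with a gripper value outside its range is refused whole. The fingers move at their own pace and stop on an object; "force" is the grip in N (left out, the last holds). Time passes only in rows, so rows that repeat a pose let the fingers close. It gives the time, the measured TCP pose, the force and the opening at its end, in the units of the state.
- monitor.get_obs(): the state, without advancing time (a new reading comes with each control period).
- optics.snapshot(name): name is "side" or "top" or "wrist"; returns the picture (384x512x3 uint8, red, green, blue); there is no depth.
- optics.calibration(name): a dict with "K" (3x3 intrinsics, pixels), "world_from_camera" (4x4, takes a point from camera to world coordinates); the wrist camera has in their place "hand_eye" (4x4, takes a point from camera to tool coordinates, whose origin is the TCP and whose axes are the tool frame's). Camera axes: x right, y down, z forward; pixel columns grow to the right and rows downward; lengths in m; the calibration is good to about 2 mm. A picture is of the moment at which its call begins: read the wrist's pose just before it. calibration takes no time and is no camera call.
- manip.hand_in(): hands the job in, once; it reports no verdict.
The state is a dict: "time_s": time; "joints": joint angles; "qd": joint speeds; "tau": joint torques, N m; "eef_pos": TCP position; "tcp_rot": TCP orientation; "wrist_force": force on the tool from outside, world axes, zero at the start; "ft_torque": the same for the moment, N m; "gripper_width": finger opening in m.
Only numpy, scipy, OpenCV 4.12 (cv2) and the standard library are available. Lean on these libraries where they do the work, as an engineer would, in place of code of your own. Each camera call takes 0.05 s, during which the arm holds its last target.

## Working session

There is one attempt and no reset: what is moved stays moved. The work goes in short steps, Python scripts to look and compute and a tool call to move; the robot and the scene stay as the last step left them, time stands still between calls to the robot, and variables do not carry over. Pictures are saved under pics/ and viewed, and the job is handed in when it is done.

Besides the shell and the picture viewer there is one more tool, called after "Request:" as a command line: name --pt "numbers of a row" for each row, then --argument value for the rest. drive_tool: Moves the arm, as the interface text tells. Its arguments: {"type":"object","properties":{"rows":{"type":"array","items":{"type":"array","items":{"type":"number"}}},"force":{"type":"number"}},"required":["rows"]}

```bash
ls; mkdir -p pics
python3 - <<'E'
from bench import monitor, optics, manip
import cv2, numpy as np
np.set_printoptions(precision=4,suppress=True)
print(monitor.get_obs())
for n in ["side","top","wrist"]:
    im=optics.snapshot(n); cv2.imwrite(f"pics/{n}0.png",im[:,:,::-1])
    c=optics.calibration(n); print(n,c)
E
```

```text
pics
{'time_s': 0.0, 'joints': array([ 1.171 ,  0.4238,  1.6307,  0.    ,  1.0886, -0.019 ]), 'qd': array([ 0.0015,  0.0005,  0.0008, -0.0018,  0.0012,  0.0014]), 'tau': array([  0.0002, -55.7374, -28.1753,   0.0001,   0.0071,   0.0001]), 'eef_pos': array([0.232 , 0.5797, 0.2305]), 'tcp_rot': array([ 2.601 ,  1.7604, -0.002 ]), 'wrist_force': array([-0.3965,  0.8026,  0.7319]), 'ft_torque': array([ 0.0264,  0.006 , -0.0362]), 'gripper_width': 0.08573076302282652}
side {'K': array([[488.8533,   0.    , 253.5571],
       [  0.    , 488.8533, 195.2179],
       [  0.    ,   0.    ,   1.    ]]), 'world_from_camera': array([[-0.9897, -0.0826,  0.1167,  0.3699],
       [-0.1416,  0.6798, -0.7196,  1.0751],
       [-0.0199, -0.7287, -0.6845,  1.1615],
       [ 0.    ,  0.    ,  0.    ,  1.    ]])}
top {'K': array([[464.0385,   0.    , 250.25  ],
       [  0.    , 464.0385, 194.7309],
       [  0.    ,   0.    ,   1.    ]]), 'world_from_camera': array([[-0.0169, -0.9883,  0.1518,  0.3668],
       [-0.9997,  0.0192,  0.0139, -0.0296],
       [-0.0166, -0.1516, -0.9883,  1.3881],
       [ 0.    ,  0.    ,  0.    ,  1.    ]])}
wrist {'K': array([[344.4981,   0.    , 255.1342],
       [  0.    , 344.4981, 194.0467],
       [  0.    ,   0.    ,   1.    ]]), 'hand_eye': array([[ 1.    ,  0.    ,  0.    , -0.0005],
       [-0.    ,  0.9538,  0.3004, -0.0778],
       [ 0.    , -0.3004,  0.9538, -0.142 ],
       [ 0.    ,  0.    ,  0.    ,  1.    ]])}
```

View pics/side0.png

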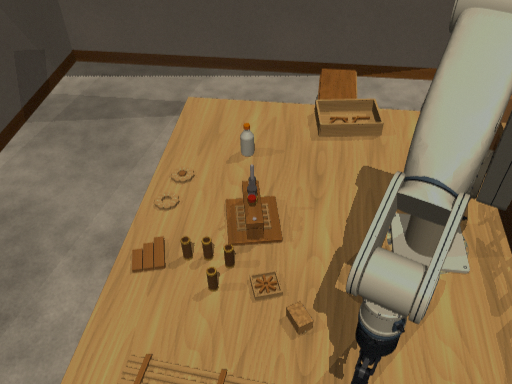

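View pics/top0.png

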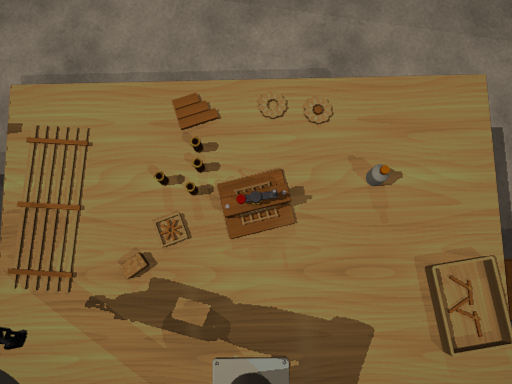

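View pics/wrist0.png

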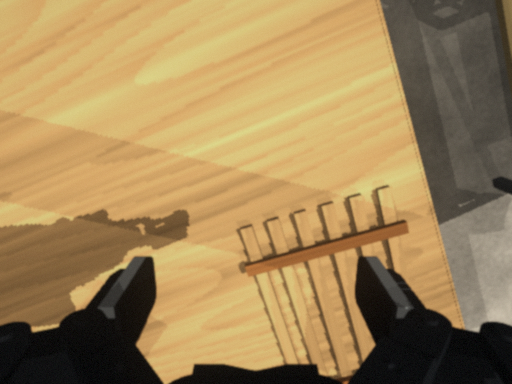

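Both views show four look-alike tubes. In the top image they are at (197,144), (199,164), (161,178) and (192,188). Column falls as +y (left) grows, so (161,178) should be the one meant, which is (213,278) in the side view. I'll measure these and enlarge crops.

```bash
cat > h.py <<'E'
import numpy as np, cv2
from scipy.spatial.transform import Rotation as R
np.set_printoptions(precision=4,suppress=True)
def cam(name,obs=None):
    from bench import optics
    c=optics.calibration(name)
    if name=="wrist":
        T=np.eye(4);T[:3,:3]=R.from_rotvec(obs['tcp_rot']).as_matrix();T[:3,3]=obs['eef_pos'];return c['K'],T@c['hand_eye']
    return c['K'],c['world_from_camera']
def ray(KT,uv):
    K,T=KT; d=T[:3,:3]@np.linalg.inv(K)@np.array([uv[0],uv[1],1.]); return T[:3,3],d/np.linalg.norm(d)
def plane(KT,uv,z):
    o,d=ray(KT,uv); return o+d*(z-o[2])/d[2]
def proj(KT,p):
    K,T=KT; q=np.linalg.inv(T)@np.append(p,1); q=K@q[:3]; return q[:2]/q[2]
def tri(KT1,uv1,KT2,uv2):
    o1,d1=ray(KT1,uv1);o2,d2=ray(KT2,uv2)
    A=np.c_[d1,-d2]; s=np.linalg.lstsq(A,o2-o1,rcond=None)[0]
    a=o1+s[0]*d1;b=o2+s[1]*d2; return (a+b)/2,np.linalg.norm(a-b)
E
python3 - <<'E'
from h import *
t=cv2.imread('pics/top0.png');s=cv2.imread('pics/side0.png')
T=cam('top');S=cam('side')
for uv in [(197,144),(199,164),(161,178),(192,188)]: 
    p=plane(T,uv,.04);print(uv,p,proj(S,p))
c1=cv2.resize(t[125:245,145:305],None,fx=5,fy=5,interpolation=cv2.INTER_CUBIC)
c2=cv2.resize(s[150:310,165:325],None,fx=3.7,fy=3.7,interpolation=cv2.INTER_CUBIC)
cv2.imwrite('pics/c_top.png',c1);cv2.imwrite('pics/c_side.png',c2)
E
```

```text
(197, 144) [0.7307 0.1463 0.04  ] [186.3502 246.8204]
(199, 164) [0.6694 0.1403 0.04  ] [206.6275 247.2496]
(161, 178) [0.6292 0.2532 0.04  ] [212.0703 278.6387]
(192, 188) [0.5973 0.161  0.04  ] [228.8807 254.8285]
```

View pics/c_top.png

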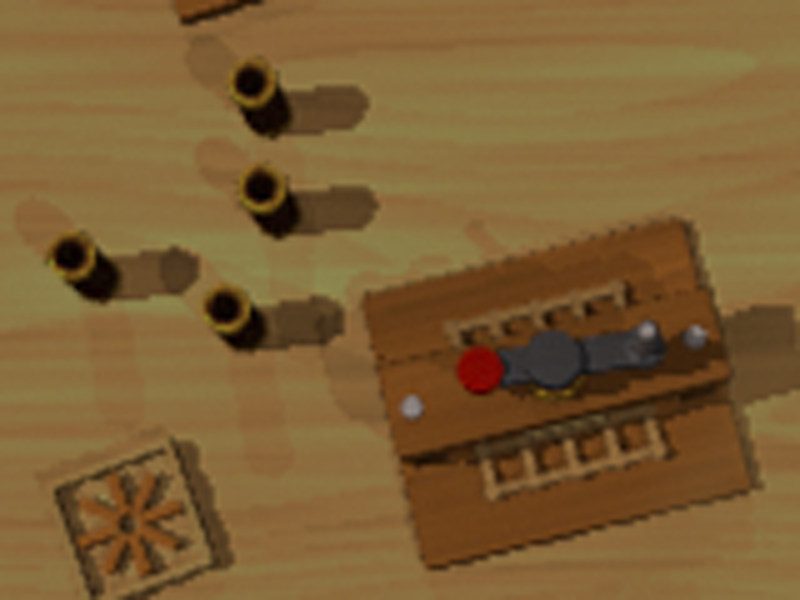

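View pics/c_side.png

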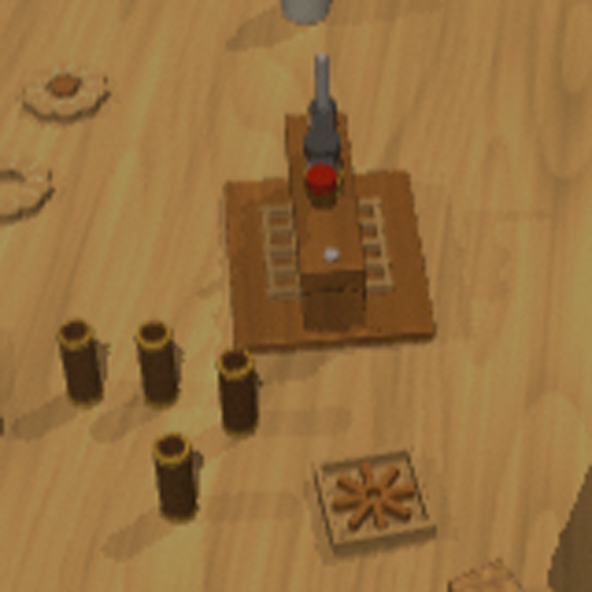

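The crop confirms it: four identical upright tubes. The one with its rim at top (160,176), side (212,271), is farthest left and stands alone nearest the side camera. The spigot tip is at top (274.5,191), side (252,165.5), and the red weight is opposite it.

Run:
```python
from h import *
t=cv2.imread('pics/top0.png');s=cv2.imread('pics/side0.png')
T=cam('top');S=cam('side')
f=lambda x,y:(145+x/5-.4,125+y/5-.4)
g=lambda x,y:(165+x/3.7-.4,150+y/3.7-.4)
print('sleeve rim',tri(T,f(75,256),S,g(174,447)),plane(T,f(75,256),.08),plane(S,g(174,447),.08))
print('tip',tri(T,f(648,328),S,g(321,57)),plane(T,f(648,328),.2))
# red
def red(im):
    h=cv2.cvtColor(im,cv2.COLOR_BGR2HSV);m=((h[...,0]<6)|(h[...,0]>174))&(h[...,1]>200)&(h[...,2]>90)
    n,l,st,c=cv2.connectedComponentsWithStats(m.astype(np.uint8));i=1+np.argmax(st[1:,4]);return c[i],st[i]
a,b=red(t),red(s);print(a,b,tri(T,a[0],S,b[0]))
cs=[plane(T,f(*p),.016) for p in [(365,295),(685,220),(755,487),(430,568)]]
print(np.array(cs),np.mean(cs,0)); 
for i in range(4):
    d=cs[(i+1)%4]-cs[i];print(np.linalg.norm(d),np.arctan2(d[1],d[0]))
print('hub',plane(T,f(555,355),.15))
for p in [(410,407),(696,336)]: print('pin',plane(T,f(*p),.097))
```

```text
sleeve rim (array([0.6288, 0.2502, 0.0739]), np.float64(0.0007645213504027759)) [0.628  0.2489 0.08  ] [0.627  0.2549 0.08  ]
tip (array([ 0.5609, -0.0754,  0.1948]), np.float64(3.507216389411328e-05)) [ 0.56   -0.0752  0.2   ]
(array([240.5167, 198.25  ]), array([237, 194,   8,   9,  60], dtype=int32)) (array([251.3333, 197.359 ]), array([248, 195,   8,   7,  39], dtype=int32)) (array([0.549 , 0.0145, 0.1429]), np.float64(3.964612258326167e-05))
[[ 0.6133  0.0873  0.016 ]
 [ 0.6554 -0.1061  0.016 ]
 [ 0.4933 -0.1432  0.016 ]
 [ 0.4489  0.0499  0.016 ]] [ 0.5528 -0.028   0.016 ]
0.1979572275238015 -1.3565568705350193
0.16628522716331826 -2.9170673047125555
0.19809190987174324 1.7968116625915993
0.16861657457881798 0.22366579943939338
hub [ 0.5543 -0.0266  0.15  ]
pin [0.5344 0.0555 0.097 ]
pin [ 0.5717 -0.106   0.097 ]
```

```bash
cat >> h.py <<'E'
def goal(obs,pos,rv=(np.pi,0,0)):
    M=R.from_rotvec(obs['tcp_rot']);print('shift',M.inv().apply(np.array(pos)-obs['eef_pos']),'turn',(M.inv()*R.from_rotvec(rv)).as_rotvec())
E
python3 - <<'E'
from h import *
from bench import monitor
goal(monitor.get_obs(),[.628,.250,.2])
E
```

```text
shift [-0.159   0.4901  0.0309] turn [0.0007 0.0011 1.19  ]
```

Request:
drive_tool --pt "-0.016 0.049 0.003 0 0 0.12 0" --pt "-0.032 0.098 0.006 0 0 0.24 0" --pt "-0.048 0.147 0.009 0 0 0.36 0" --pt "-0.064 0.196 0.012 0 0 0.48 0" --pt "-0.08 0.245 0.015 0 0 0.6 0" --pt "-0.096 0.294 0.018 0 0 0.72 0" --pt "-0.112 0.343 0.021 0 0 0.84 0" --pt "-0.128 0.392 0.024 0 0 0.96 0" --pt "-0.144 0.441 0.027 0 0 1.08 0" --pt "-0.159 0.49 0.03 0 0 1.19 0" --force 50

```text
time_s: 1.4
eef_pos: [0.6291, 0.2492, 0.2009]
tcp_rot: [3.141, -0.006, -0.001]
wrist_force: [0.0, 0.1, 0.8]
gripper_width: 0.0853
```

Request:
drive_tool --pt "0 0 0 0 0 0 0" --pt "0 0 0 0 0 0 0"

```text
time_s: 1.65
eef_pos: [0.6275, 0.2504, 0.2008]
tcp_rot: [3.141, 0.0, -0.002]
wrist_force: [-0.0, 0.6, -0.6]
gripper_width: 0.0854
```

Run:
```python
from h import *
from bench import monitor,optics
o=monitor.get_obs();print(o['time_s'],o['eef_pos'],o['tcp_rot'],o['gripper_width'],o['wrist_force'])
im=optics.snapshot('wrist')[:,:,::-1];cv2.imwrite('pics/w1.png',im)
W=cam('wrist',o);print(proj(W,[.628,.25,.08]),proj(W,[.628,.25,0.0]))
```

```text
1.65 [0.6275 0.2504 0.2008] [ 3.1414  0.0003 -0.0021] 0.08543641884676373 [-0.0362  0.5957 -0.5735]
[257.3655 187.306 ] [257.007  165.0991]
```

View pics/w1.png

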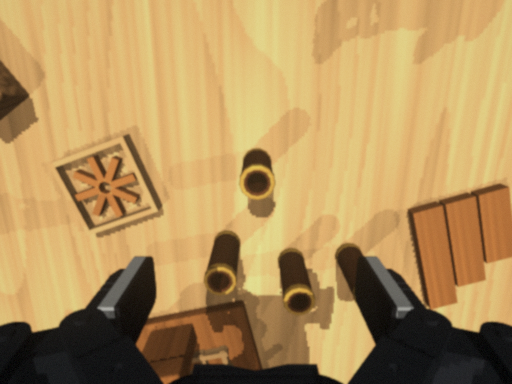

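The sleeve's brass rim is at about (257.5,182) between the open fingers. I predicted (257,187), so y is a few mm off.

Run:
```python
from h import *
from bench import monitor,optics
o=monitor.get_obs();W=cam('wrist',o)
im=cv2.imread('pics/w1.png');h=cv2.cvtColor(im,cv2.COLOR_BGR2HSV)
c=im[140:215,225:290]
hh=h[140:215,225:290];m=((hh[...,0]>15)&(hh[...,0]<32)&(hh[...,1]>150)&(hh[...,2]>60)).astype(np.uint8)
n,l,st,ce=cv2.connectedComponentsWithStats(m);print(st,ce)
for i in range(1,n):
  if st[i,4]>60:
    pts=np.argwhere(l==i)[:,::-1]+[225,140]; 
    e=cv2.fitEllipse(cv2.convexHull(pts.astype(np.float32)));print(e,plane(W,e[0],.08),e[1][0]*.0)
cv2.imwrite('pics/w1c.png',cv2.resize(np.hstack([c,cv2.cvtColor(m*255,cv2.COLOR_GRAY2BGR)]),None,fx=5,fy=5))
```

```text
[[   0    0   65   75 4231]
 [  20    9   25   12   63]
 [  32   15    2    2    2]
 [  26   17    1    1    1]
 [  29   16    1    1    1]
 [  31   17    1    1    1]
 [  35   16    2    2    2]
 [  20   19    1    1    1]
 [  22   18    3    1    3]
 [  28   19    1    1    1]
 [  39   18    1    2    2]
 [  21   20    2    3    3]
 [  24   21    1    1    1]
 [  34   21    1    1    1]
 [  42   21    2    4    5]
 [  15   23   35   37  548]
 [  40   38    1    1    1]
 [  41   41    1    1    1]
 [  36   43    1    1    1]
 [  25   46    1    1    1]
 [  31   46    1    1    1]
 [  25   48    1    1    1]
 [  28   49    1    2    2]
 [  35   48    1    1    1]] [[32.0104 37.151 ]
 [31.4762 12.3492]
 [32.5    15.5   ]
 [26.     17.    ]
 [29.     16.    ]
 [31.     17.    ]
 [35.5    16.5   ]
 [20.     19.    ]
 [23.     18.    ]
 [28.     19.    ]
 [39.     18.5   ]
 [21.6667 21.    ]
 [24.     21.    ]
 [34.     21.    ]
 [42.6    22.4   ]
 [32.0055 39.3102]
 [40.     38.    ]
 [41.     41.    ]
 [36.     43.    ]
 [25.     46.    ]
 [31.     46.    ]
 [25.     48.    ]
 [28.     49.5   ]
 [35.     48.    ]]
((257.017578125, 159.46896362304688), (21.527816772460938, 24.435169219970703), 102.50056457519531) [0.6274 0.273  0.08  ] 0.0
((256.8346252441406, 180.46754455566406), (34.65056610107422, 38.44633102416992), 176.17343139648438) [0.6273 0.2561 0.08  ] 0.0
```

View pics/w1c.png

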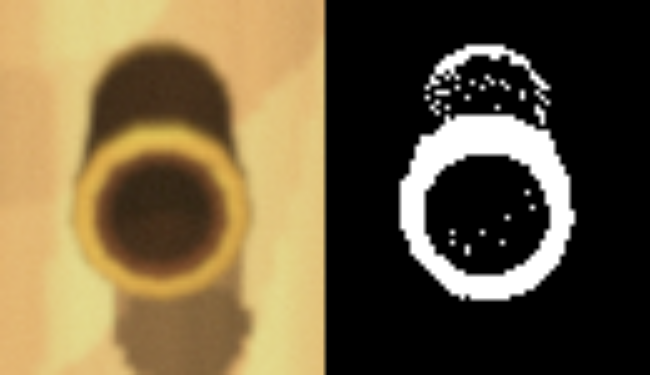

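The rim is at about (257.2,182), which puts the sleeve at (0.628, 0.2545). The side-camera plane cast agrees. I'll descend and grip.

Request:
drive_tool --pt "0 -0.004 0.03 0 0 0 0" --pt "0 -0.004 0.07 0 0 0 0" --pt "0 -0.004 0.11 0 0 0 0" --pt "0 -0.004 0.15 0 0 0 0" --pt "0 -0.004 0.167 0 0 0 0" --pt "0 -0.004 0.167 0 0 0 100" --pt "0 -0.004 0.167 0 0 0 255" --pt "0 -0.004 0.167 0 0 0 255" --pt "0 -0.004 0.167 0 0 0 255" --pt "0 -0.004 0.167 0 0 0 255" --force 50

```text
time_s: 2.95
eef_pos: [0.6291, 0.2549, 0.0361]
tcp_rot: [-3.141, 0.0, -0.004]
wrist_force: [-1.8, 0.6, 6.4]
gripper_width: 0.026
```

Request:
drive_tool --pt "0 0 0 0 0 0 255" --pt "0 0 0 0 0 0 255"

```text
time_s: 3.2
eef_pos: [0.6291, 0.2549, 0.0361]
tcp_rot: [-3.141, 0.0, -0.004]
wrist_force: [-1.2, -0.3, 6.7]
gripper_width: 0.0261
```

Request:
drive_tool --pt "0 0 -0.02 0 0 0 255" --pt "0 0 -0.07 0 0 0 255" --pt "0 0 -0.12 0 0 0 255" --pt "0 0 -0.17 0 0 0 255" --pt "0 0.02 -0.21 0 0 0 255" --pt "0 0.07 -0.226 0 0 0 255" --pt "0 0.125 -0.226 0 0 0 255" --pt "0 0.18 -0.226 0 0 0 255" --pt "-0.004 0.235 -0.226 0 0 0 255" --pt "-0.008 0.29 -0.226 0 0 0 255"

```text
time_s: 4.45
eef_pos: [0.6197, -0.0373, 0.2619]
tcp_rot: [3.141, -0.0, 0.002]
wrist_force: [1.0, -0.8, -0.6]
gripper_width: 0.0264
```

Request:
drive_tool --pt "0 0.025 0 0 0 0 255" --pt "0 0.039 0 0 0 0 255" --pt "0 0.039 0 0 0 0 255" --pt "0 0.039 0 0 0 0 255"

```text
time_s: 4.95
eef_pos: [0.6201, -0.0735, 0.2605]
tcp_rot: [-3.141, -0.001, -0.0]
wrist_force: [1.0, -0.3, -0.7]
gripper_width: 0.0263
```

Run:
```python
from h import *
from bench import monitor,optics
o=monitor.get_obs();print(o['time_s'],o['eef_pos'],o['tcp_rot'],o['gripper_width'],o['wrist_force'])
im=optics.snapshot('wrist')[:,:,::-1];cv2.imwrite('pics/w2.png',im)
W=cam('wrist',o);print(proj(W,[.5605,-.0753,.198]),proj(W,[.5605,-.0753,.143]))
im=optics.snapshot('side')[:,:,::-1];cv2.imwrite('pics/s2.png',im)
cv2.imwrite('pics/s2c.png',cv2.resize(im[80:280,150:350],None,fx=3,fy=3,interpolation=cv2.INTER_CUBIC))
```

```text
4.95 [ 0.6201 -0.0735  0.2605] [-3.1413 -0.0014 -0.0002] 0.026275178009271257 [ 1.0278 -0.3314 -0.6821]
[162.9473 215.2741] [180.792  190.1849]
```

View pics/w2.png

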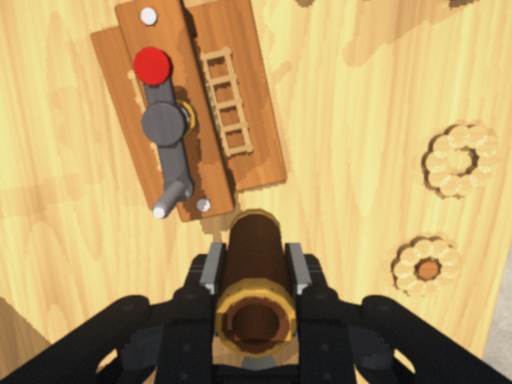

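View pics/s2c.png

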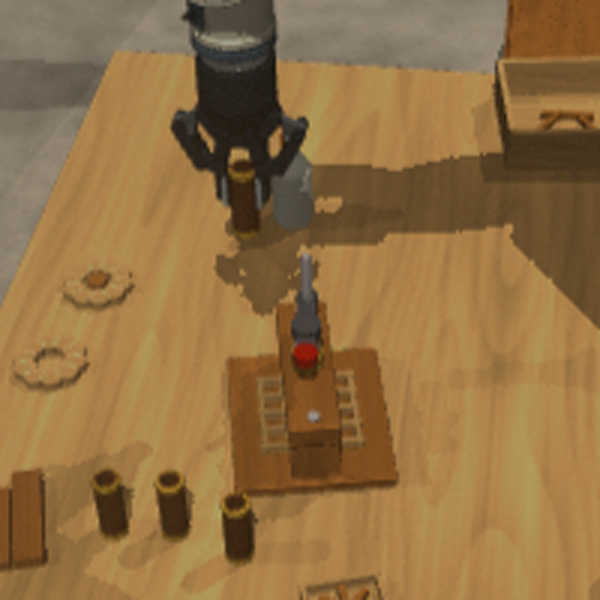

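The wrist view shows the held sleeve upright, with its rim at about (256,316), and the spigot tip at (160,212). The hub is at (163,123) and the red weight at (152,66). Next I'll measure the tip, the axis and the sleeve's offset in this same camera.

Run:
```python
from h import *
from bench import monitor
o=monitor.get_obs();W=cam('wrist',o)
im=cv2.imread('pics/w2.png')
a=cv2.resize(im[190:235,140:200],None,fx=8,fy=8,interpolation=cv2.INTER_CUBIC)
b=cv2.resize(im[200:365,205:305],None,fx=4,fy=4,interpolation=cv2.INTER_CUBIC)
c=np.zeros((660,880,3),np.uint8);c[:360,:480]=a;c[:660,480:]=b;cv2.imwrite('pics/w2c.png',c[:600,:800] if 0 else cv2.resize(c,(800,600)))
for u in [(160,212.5)]:
  for z in (.195,.198,.201): print('tip',plane(W,u,z))
h=cv2.cvtColor(im,cv2.COLOR_BGR2HSV);m=((h[...,0]<6)|(h[...,0]>174))&(h[...,1]>180)&(h[...,2]>90)
n,l,st,ce=cv2.connectedComponentsWithStats(m.astype(np.uint8));i=1+np.argmax(st[1:,4]);print(st[i],ce[i],plane(W,ce[i],.147))
print('hub',plane(W,(163,122),.149))
g=cv2.cvtColor(im,cv2.COLOR_BGR2GRAY)
for rz in (-.0439,.0361):
  for y in (-.002,0,.002):
    T=W[1]; p=o['eef_pos']+R.from_rotvec(o['tcp_rot']).apply([0,y,rz]); print('sleeve pred',rz,y,proj(W,p))
```

```text
tip [ 0.5579 -0.0744  0.195 ]
tip [ 0.5588 -0.0732  0.198 ]
tip [ 0.5597 -0.0721  0.201 ]
[ 134   47   37   39 1092] [151.7738  65.7024] [0.547  0.0165 0.147 ]
hub [ 0.5523 -0.0218  0.149 ]
sleeve pred -0.0439 -0.002 [258.2152 318.256 ]
sleeve pred -0.0439 0 [258.1992 323.2479]
sleeve pred -0.0439 0.002 [258.1834 328.1886]
sleeve pred 0.0361 -0.002 [257.0337 225.9255]
sleeve pred 0.0361 0 [257.0277 229.2313]
sleeve pred 0.0361 0.002 [257.0218 232.5167]
```

View pics/w2c.png

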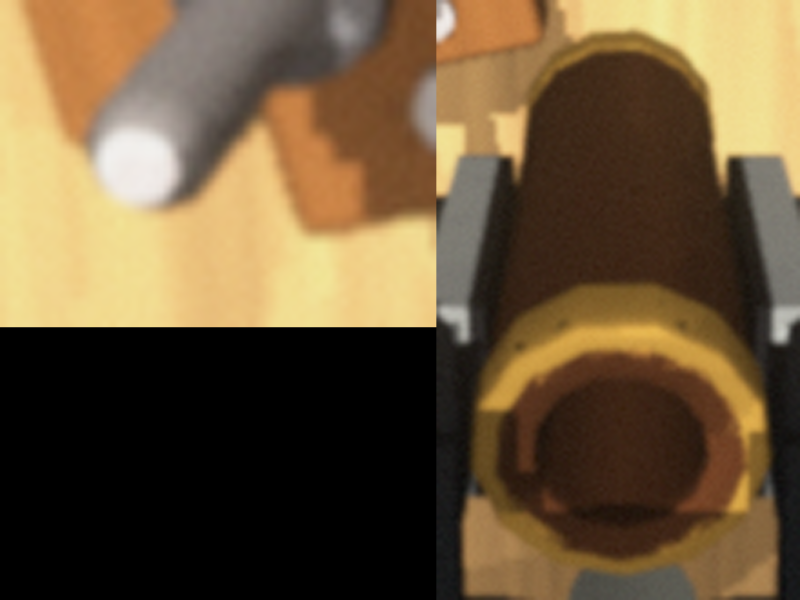

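Request:
drive_tool --pt "-0.03 0 0 0 0 0 255" --pt "-0.06 0 0 0 0 0 255" --pt "-0.06 0 0 0 0 0 255" --pt "-0.06 0 0.01 0 0 0 255" --pt "-0.06 0 0.02 0 0 0 255" --pt "-0.06 0 0.03 0 0 0 255" --pt "-0.06 0 0.035 0 0 0 255"

```text
time_s: 5.92
eef_pos: [0.5599, -0.0741, 0.2241]
tcp_rot: [-3.141, 0.0, 0.002]
wrist_force: [-0.4, 3.0, 0.4]
gripper_width: 0.0261
```

Run:
```python
from h import *
from bench import monitor,optics
o=monitor.get_obs();print(o['time_s'],o['eef_pos'],o['wrist_force'])
im=optics.snapshot('side')[:,:,::-1]
cv2.imwrite('pics/s3c.png',cv2.resize(im[110:230,190:310],None,fx=5,fy=5,interpolation=cv2.INTER_CUBIC))
W=(cam('wrist',o)[0],None)
o2=dict(o);o2['eef_pos']=np.array([.6201,-.0735,.2605]);o2['tcp_rot']=np.array([-3.1413,-.0014,-.0002])
W=cam('wrist',o2);p=[plane(W,u,.098) for u in [(149,16),(204,205)]];print('pins',p,np.mean(p,0))
```

```text
5.925 [ 0.5599 -0.0741  0.2241] [-0.3725  2.9968  0.3812]
pins [array([0.5343, 0.0561, 0.098 ]), array([ 0.5712, -0.1034,  0.098 ])] [ 0.5527 -0.0237  0.098 ]
```

View pics/s3c.png

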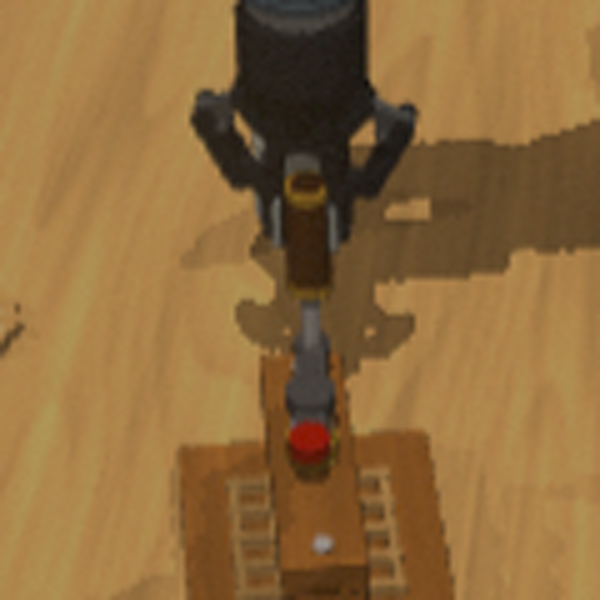

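The sleeve's lower end is over the tip, with about 10 mm engaged. The +3 N in y says the spigot touches the bore, so I'll shift 2 mm towards +y and carry on down.

Request:
drive_tool --pt "0 -0.002 0 0 0 0 255" --pt "0 -0.002 0.008 0 0 0 255" --pt "0 -0.002 0.016 0 0 0 255" --pt "0 -0.002 0.024 0 0 0 255" --pt "0 -0.002 0.032 0 0 0 255" --pt "0 -0.002 0.036 0 0 0 255" --pt "0 -0.002 0.036 0 0 0 255"

```text
time_s: 6.85
eef_pos: [0.5599, -0.0725, 0.1889]
tcp_rot: [-3.142, 0.0, 0.001]
wrist_force: [-0.3, -0.4, -0.6]
gripper_width: 0.0261
```

Request:
drive_tool --pt "0 0 0.002 0 0 0 255" --pt "0 0 0.004 0 0 0 255" --pt "0 0 0.005 0 0 0 255" --pt "0 0 0.005 0 0 0 255"

```text
time_s: 7.35
eef_pos: [0.56, -0.0725, 0.1843]
tcp_rot: [-3.142, 0.0, 0.0]
wrist_force: [-0.0, 0.3, -0.6]
gripper_width: 0.0262
```

Request:
drive_tool --pt "0 0 0.001 0 0 0 255" --pt "0 0 0.001 0 0 0 255"

```text
time_s: 7.6
eef_pos: [0.56, -0.0725, 0.1833]
tcp_rot: [3.142, 0.0, -0.0]
wrist_force: [0.4, 0.3, -0.1]
gripper_width: 0.0266
```

Request:
drive_tool --pt "0 0 0.001 0 0 0 255" --pt "0 0 0.001 0 0 0 255"

```text
time_s: 7.85
eef_pos: [0.56, -0.0725, 0.1822]
tcp_rot: [-3.142, -0.0, 0.0]
wrist_force: [0.2, 0.6, 0.3]
gripper_width: 0.0263
```

Request:
drive_tool --pt "0 0 0.001 0 0 0 255" --pt "0 0 0.001 0 0 0 255"

```text
time_s: 8.1
eef_pos: [0.56, -0.0725, 0.1812]
tcp_rot: [3.142, -0.0, -0.0]
wrist_force: [0.8, -0.7, -1.3]
gripper_width: 0.0262
```

Request:
drive_tool --pt "0 0 0.001 0 0 0 255" --pt "0 0 0.001 0 0 0 255"

```text
time_s: 8.35
eef_pos: [0.5603, -0.0725, 0.1808]
tcp_rot: [3.142, -0.0, 0.001]
wrist_force: [-1.4, -0.9, 3.0]
gripper_width: 0.0265
```

Contact is at TCP z 0.181, so the lower end is at 0.1448, giving a start sink of about 2.2 mm. The drop should then come about 1.4 rad back. I'll work out the arc.

```bash
cat >> h.py <<'E'
def arc(p0,step,n,r=.0498):
    f=lambda p:np.array([np.cos(p),-np.sin(p)])*r
    for k in range(1,n+1):
        d=f(p0+k*step)-f(p0); print(f"{p0+k*step:.3f}",[round(d[0],4),round(d[1],4),round(-.00159*k*step,4)])
E
python3 -c "
from h import *
arc(-1.424,.1,9)
arc(-.524,.1,10)"
```

```text
-1.324 [np.float64(0.0049), np.float64(-0.001), -0.0002]
-1.224 [np.float64(0.0096), np.float64(-0.0024), -0.0003]
-1.124 [np.float64(0.0142), np.float64(-0.0044), -0.0005]
-1.024 [np.float64(0.0186), np.float64(-0.0067), -0.0006]
-0.924 [np.float64(0.0227), np.float64(-0.0095), -0.0008]
-0.824 [np.float64(0.0265), np.float64(-0.0127), -0.001]
-0.724 [np.float64(0.03), np.float64(-0.0163), -0.0011]
-0.624 [np.float64(0.0331), np.float64(-0.0202), -0.0013]
-0.524 [np.float64(0.0358), np.float64(-0.0243), -0.0014]
-0.424 [np.float64(0.0023), np.float64(-0.0044), -0.0002]
-0.324 [np.float64(0.0041), np.float64(-0.0091), -0.0003]
-0.224 [np.float64(0.0054), np.float64(-0.0139), -0.0005]
-0.124 [np.float64(0.0063), np.float64(-0.0188), -0.0006]
-0.024 [np.float64(0.0067), np.float64(-0.0237), -0.0008]
0.076 [np.float64(0.0065), np.float64(-0.0287), -0.001]
0.176 [np.float64(0.0059), np.float64(-0.0336), -0.0011]
0.276 [np.float64(0.0048), np.float64(-0.0385), -0.0013]
0.376 [np.float64(0.0032), np.float64(-0.0432), -0.0014]
0.476 [np.float64(0.0011), np.float64(-0.0477), -0.0016]
```

Request:
drive_tool --pt "0.005 -0.001 -0.0002 0 0 0 255" --pt "0.0096 -0.0024 -0.0003 0 0 0 255" --pt "0.0142 -0.0044 -0.0005 0 0 0 255" --pt "0.0186 -0.0067 -0.0006 0 0 0 255" --pt "0.0227 -0.0095 -0.0008 0 0 0 255"

```text
time_s: 8.98
eef_pos: [0.5831, -0.0632, 0.1813]
tcp_rot: [3.141, 0.0, -0.0]
wrist_force: [-3.1, -1.7, 4.5]
gripper_width: 0.026
```

Run:
```python
from h import *
from bench import monitor,optics
o=monitor.get_obs();print(o['time_s'],o['eef_pos'],o['wrist_force'])
im=optics.snapshot('side')[:,:,::-1]
cv2.imwrite('pics/s4c.png',cv2.resize(im[110:230,190:310],None,fx=5,fy=5,interpolation=cv2.INTER_CUBIC))
```

```text
8.975 [ 0.5831 -0.0632  0.1813] [-3.0811 -1.7107  4.5473]
```

View pics/s4c.png

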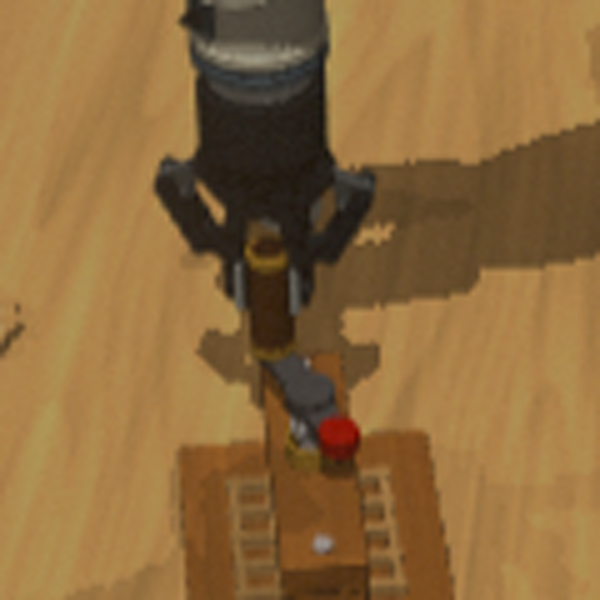

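The crank follows: the red weight has swung to the other side and the sleeve sits on the spigot. Carrying on in small calls to catch the drop.

Request:
drive_tool --pt "0.0038 -0.0032 -0.0002 0 0 0 255" --pt "0.0073 -0.0068 -0.0003 0 0 0 255" --pt "0.0104 -0.0107 -0.0005 0 0 0 255" --pt "0.0131 -0.0148 -0.0007 0 0 0 255"

```text
time_s: 9.52
eef_pos: [0.5965, -0.0483, 0.1819]
tcp_rot: [3.141, 0.0, 0.001]
wrist_force: [-0.6, -2.1, 3.5]
gripper_width: 0.0259
```

Request:
drive_tool --pt "0.0023 -0.0044 -0.0002 0 0 0 255" --pt "0.0041 -0.0091 -0.0004 0 0 0 255"

```text
time_s: 9.78
eef_pos: [0.6002, -0.0388, 0.1821]
tcp_rot: [3.142, -0.0, 0.0]
wrist_force: [0.5, -1.9, 0.9]
gripper_width: 0.0259
```

Request:
drive_tool --pt "0.0013 -0.0048 -0.0002 0 0 0 255"

```text
time_s: 9.9
eef_pos: [0.6015, -0.0339, 0.1822]
tcp_rot: [-3.141, 0.0, -0.0]
wrist_force: [1.6, -1.9, -0.3]
gripper_width: 0.026
```

Request:
drive_tool --pt "0.0009 -0.0049 -0.0002 0 0 0 255"

```text
time_s: 10.02
eef_pos: [0.6021, -0.0288, 0.1822]
tcp_rot: [-3.141, -0.0, 0.001]
wrist_force: [0.1, -1.5, -2.1]
gripper_width: 0.0261
```

```bash
python3 -c "
from h import *
arc(-.124,.05,10)"
```

```text
-0.074 [np.float64(0.0002), np.float64(-0.0025), -0.0001]
-0.024 [np.float64(0.0004), np.float64(-0.005), -0.0002]
0.026 [np.float64(0.0004), np.float64(-0.0075), -0.0002]
0.076 [np.float64(0.0002), np.float64(-0.0099), -0.0003]
0.126 [np.float64(-0.0), np.float64(-0.0124), -0.0004]
0.176 [np.float64(-0.0004), np.float64(-0.0149), -0.0005]
0.226 [np.float64(-0.0009), np.float64(-0.0173), -0.0006]
0.276 [np.float64(-0.0015), np.float64(-0.0197), -0.0006]
0.326 [np.float64(-0.0022), np.float64(-0.0221), -0.0007]
0.376 [np.float64(-0.0031), np.float64(-0.0244), -0.0008]
```

Fz fell from 3.5 N to below zero, so the screw may have dropped. Checking visually.

Run:
```python
from h import *
from bench import monitor,optics
o=monitor.get_obs();print(o['time_s'],o['eef_pos'],o['wrist_force'])
im=optics.snapshot('side')[:,:,::-1];cv2.imwrite('pics/s5.png',im)
w=optics.snapshot('wrist')[:,:,::-1];cv2.imwrite('pics/w5.png',w)
cv2.imwrite('pics/s5c.png',cv2.resize(im[110:230,190:310],None,fx=5,fy=5,interpolation=cv2.INTER_CUBIC))
S=cam('side')
h=cv2.cvtColor(im,cv2.COLOR_BGR2HSV);m=((h[...,0]<6)|(h[...,0]>174))&(h[...,1]>200)&(h[...,2]>90)
n,l,st,c=cv2.connectedComponentsWithStats(m.astype(np.uint8));i=1+np.argmax(st[1:,4]);print('red side',c[i],st[i])
W=cam('wrist',o);h=cv2.cvtColor(w,cv2.COLOR_BGR2HSV);m=((h[...,0]<6)|(h[...,0]>174))&(h[...,1]>180)&(h[...,2]>90)
n,l,st,d=cv2.connectedComponentsWithStats(m.astype(np.uint8));j=1+np.argmax(st[1:,4]);print('red wrist',d[j],st[j])
print(tri(S,c[i],W,d[j]))
```

```text
10.025 [ 0.6021 -0.0288  0.1822] [ 0.1024 -1.5145 -2.0827]
red side [264. 191.] [261 188   7   8  40]
red wrist [ 94.2991 208.1519] [  71  185   46   47 1685]
(array([ 0.5135, -0.0156,  0.1463]), np.float64(0.0017424997340110256))
```

View pics/s5c.png

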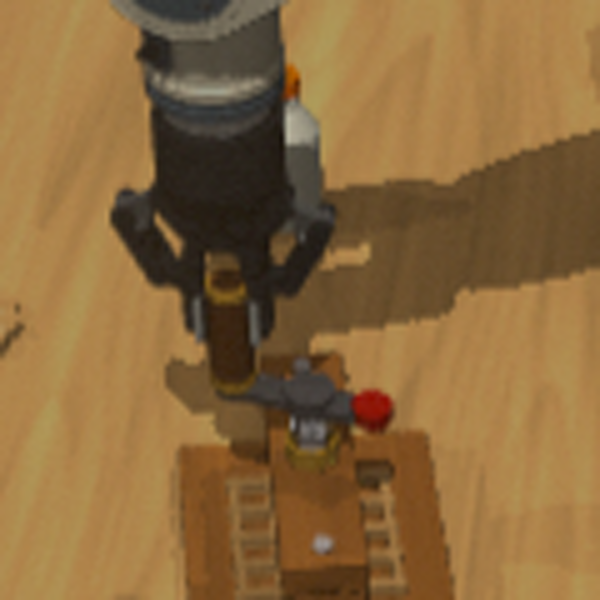

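View pics/w5.png

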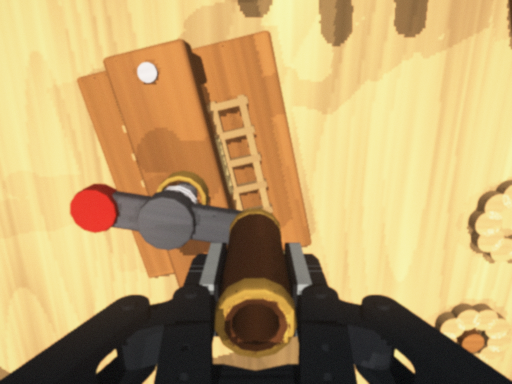

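No drop yet: the red weight triangulates at z 0.146, up from 0.143, and the screw is still showing above the collar. Continuing.

Request:
drive_tool --pt "0.0002 -0.0025 0.0003 0 0 0 255" --pt "0.0004 -0.005 0.0006 0 0 0 255"

```text
time_s: 10.38
eef_pos: [0.6025, -0.0243, 0.1819]
tcp_rot: [-3.142, 0.0, 0.0]
wrist_force: [1.3, -0.7, -1.4]
gripper_width: 0.026
```

Request:
drive_tool --pt "0 -0.0025 0 0 0 0 255" --pt "-0.0002 -0.005 0 0 0 0 255"

```text
time_s: 10.62
eef_pos: [0.6022, -0.0192, 0.1819]
tcp_rot: [-3.142, 0.0, 0.001]
wrist_force: [0.1, -0.3, -2.9]
gripper_width: 0.0262
```

Request:
drive_tool --pt "-0.0002 -0.0025 0 0 0 0 255" --pt "-0.0006 -0.005 0 0 0 0 255"

```text
time_s: 10.88
eef_pos: [0.602, -0.0144, 0.1821]
tcp_rot: [3.141, 0.0, 0.001]
wrist_force: [1.1, -2.8, -0.9]
gripper_width: 0.0263
```

```bash
cat > look.py <<'E'
import sys
from h import *
from bench import monitor,optics
o=monitor.get_obs();print(o['time_s'],o['eef_pos'],o['wrist_force'],o['gripper_width'])
im=optics.snapshot('side')[:,:,::-1]
w=optics.snapshot('wrist')[:,:,::-1]
n=sys.argv[1];a=cv2.resize(im[110:230,190:310],None,fx=4,fy=4,interpolation=cv2.INTER_CUBIC)
b=np.zeros((480,320,3),np.uint8);ww=cv2.resize(w,(320,240));b[:240]=ww
cv2.imwrite(f'pics/{n}.png',np.hstack([a,b]))
def red(im):
    h=cv2.cvtColor(im,cv2.COLOR_BGR2HSV);m=((h[...,0]<6)|(h[...,0]>174))&(h[...,1]>180)&(h[...,2]>90)
    n,l,st,c=cv2.connectedComponentsWithStats(m.astype(np.uint8));i=1+np.argmax(st[1:,4]);return c[i],st[i,4]
A=red(im);B=red(w);S=cam('side');W=cam('wrist',o)
print(A,B);print('red',tri(S,A[0],W,B[0]))
d=o['eef_pos'][:2]-[.5527,-.0232];print('r,phi',np.hypot(*d),np.arctan2(d[1],d[0]))
E
python3 look.py k6
```

```text
10.875 [ 0.602  -0.0144  0.1821] [ 1.1183 -2.8103 -0.8769] 0.026280981232639056
(array([264.4762, 190.7381]), np.int32(42)) (array([105.6032, 244.0654]), np.int32(1376))
red (array([ 0.5132, -0.0263,  0.1381]), np.float64(0.0024379724182525386))
r,phi 0.050083986422738196 0.17695090905602276
```

View pics/k6.png

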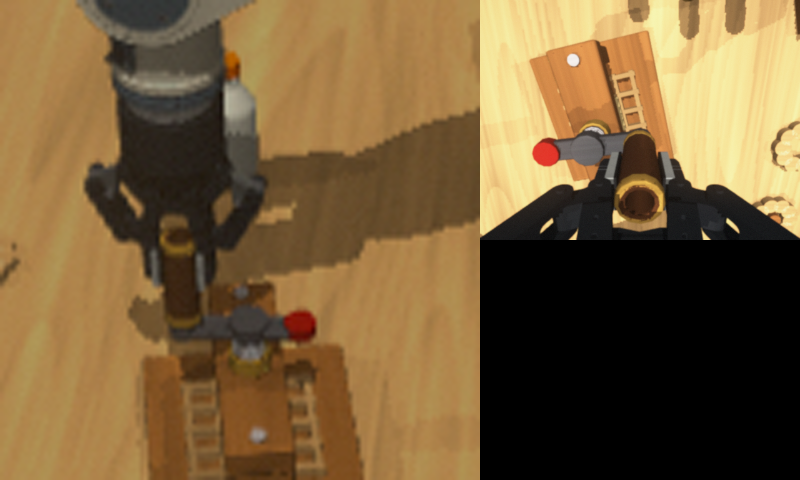

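The drop has happened: the red weight's z fell from 0.146 to 0.138, and the crank arm now sits lower against the collar with a gap below the sleeve. It came between spigot angles −0.16 and +0.14, and the start-sink estimate gives about +0.02. I'll follow the shoulder down to confirm.

Request:
drive_tool --pt "0 0 0.003 0 0 0 255" --pt "0 0 0.006 0 0 0 255" --pt "0 0 0.008 0 0 0 255" --pt "0 0 0.008 0 0 0 255"

```text
time_s: 11.48
eef_pos: [0.6017, -0.0144, 0.1737]
tcp_rot: [3.142, -0.0, -0.001]
wrist_force: [1.3, -1.2, -0.7]
gripper_width: 0.0264
```

Request:
drive_tool --pt "0 0 0.001 0 0 0 255" --pt "0 0 0.001 0 0 0 255"

```text
time_s: 11.72
eef_pos: [0.6018, -0.0144, 0.1733]
tcp_rot: [3.142, 0.0, 0.0]
wrist_force: [-1.0, -0.7, 2.9]
gripper_width: 0.0266
```

Request:
drive_tool --pt "0 0 0.001 0 0 0 255" --pt "0 0 0.001 0 0 0 255"

```text
time_s: 11.98
eef_pos: [0.6018, -0.0144, 0.173]
tcp_rot: [3.142, 0.0, 0.001]
wrist_force: [-2.7, -0.2, 9.4]
gripper_width: 0.0264
```

Contact is at 0.1734, against 0.1735 predicted for a 10 mm drop, which confirms it. Now forward (clockwise) one turn from the drop, following the helix down.

Run:
```python
import numpy as np
r=.05;f=lambda p:np.array([np.cos(p),-np.sin(p)])*r
p=.177
for k in range(7):
    n=10 if k<6 else 5
    rows=[[*(np.round(f(p-.1*i)-f(p),4)),round(.000159*i,4)] for i in range(1,n+1)]
    print(round(p-.1*n,3),[[float(x) for x in q]+[0,0,0,255] for q in rows]); p-=.1*n
```

```text
-0.823 [[0.0006, 0.005, 0.0002, 0, 0, 0, 255], [0.0008, 0.01, 0.0003, 0, 0, 0, 255], [0.0004, 0.0149, 0.0005, 0, 0, 0, 255], [-0.0005, 0.0199, 0.0006, 0, 0, 0, 255], [-0.0018, 0.0247, 0.0008, 0, 0, 0, 255], [-0.0036, 0.0293, 0.001, 0, 0, 0, 255], [-0.0059, 0.0338, 0.0011, 0, 0, 0, 255], [-0.0086, 0.038, 0.0013, 0, 0, 0, 255], [-0.0117, 0.0419, 0.0014, 0, 0, 0, 255], [-0.0152, 0.0455, 0.0016, 0, 0, 0, 255]]
-1.823 [[-0.0038, 0.0032, 0.0002, 0, 0, 0, 255], [-0.008, 0.006, 0.0003, 0, 0, 0, 255], [-0.0124, 0.0084, 0.0005, 0, 0, 0, 255], [-0.017, 0.0103, 0.0006, 0, 0, 0, 255], [-0.0217, 0.0118, 0.0008, 0, 0, 0, 255], [-0.0266, 0.0128, 0.001, 0, 0, 0, 255], [-0.0316, 0.0133, 0.0011, 0, 0, 0, 255], [-0.0366, 0.0133, 0.0013, 0, 0, 0, 255], [-0.0416, 0.0128, 0.0014, 0, 0, 0, 255], [-0.0465, 0.0118, 0.0016, 0, 0, 0, 255]]
-2.823 [[-0.0048, -0.0015, 0.0002, 0, 0, 0, 255], [-0.0094, -0.0034, 0.0003, 0, 0, 0, 255], [-0.0138, -0.0058, 0.0005, 0, 0, 0, 255], [-0.0179, -0.0087, 0.0006, 0, 0, 0, 255], [-0.0217, -0.0119, 0.0008, 0, 0, 0, 255], [-0.0252, -0.0155, 0.001, 0, 0, 0, 255], [-0.0283, -0.0194
[... 899 characters left out ...]
 255], [0.0394, -0.0185, 0.0014, 0, 0, 0, 255], [0.0444, -0.0182, 0.0016, 0, 0, 0, 255]]
-5.823 [[0.0049, 0.0008, 0.0002, 0, 0, 0, 255], [0.0098, 0.0021, 0.0003, 0, 0, 0, 255], [0.0144, 0.0039, 0.0005, 0, 0, 0, 255], [0.0189, 0.0061, 0.0006, 0, 0, 0, 255], [0.0231, 0.0087, 0.0008, 0, 0, 0, 255], [0.0271, 0.0118, 0.001, 0, 0, 0, 255], [0.0307, 0.0152, 0.0011, 0, 0, 0, 255], [0.034, 0.019, 0.0013, 0, 0, 0, 255], [0.0368, 0.0231, 0.0014, 0, 0, 0, 255], [0.0393, 0.0275, 0.0016, 0, 0, 0, 255]]
-6.323 [[0.002, 0.0046, 0.0002, 0, 0, 0, 255], [0.0035, 0.0093, 0.0003, 0, 0, 0, 255], [0.0046, 0.0142, 0.0005, 0, 0, 0, 255], [0.0051, 0.0192, 0.0006, 0, 0, 0, 255], [0.0052, 0.0242, 0.0008, 0, 0, 0, 255]]
```

Request:
drive_tool --pt "0.0006 0.005 -0.0013 0 0 0 255" --pt "0.0008 0.01 -0.0012 0 0 0 255" --pt "0.0004 0.0149 -0.001 0 0 0 255" --pt "-0.0005 0.0199 -0.0009 0 0 0 255" --pt "-0.0018 0.0247 -0.0007 0 0 0 255" --pt "-0.0036 0.0293 -0.0005 0 0 0 255" --pt "-0.0059 0.0338 -0.0004 0 0 0 255" --pt "-0.0086 0.038 -0.0002 0 0 0 255" --pt "-0.0117 0.0419 -0.0001 0 0 0 255" --pt "-0.0152 0.0455 0.0001 0 0 0 255"

```text
time_s: 13.22
eef_pos: [0.5864, -0.0602, 0.1719]
tcp_rot: [3.141, 0.0, 0.0]
wrist_force: [2.6, -0.7, 0.4]
gripper_width: 0.026
```

```bash
python3 look.py k7
```

```text
13.225 [ 0.5864 -0.0602  0.1719] [ 2.5696 -0.7118  0.4408] 0.026017781380280432
(array([259.186 , 197.8837]), np.int32(43)) (array([135.0403, 105.9789]), np.int32(2133))
red (array([0.5257, 0.007 , 0.1365]), np.float64(0.0007932299198866573))
r,phi 0.050063930500296686 -0.832268132303962
```

View pics/k7.png

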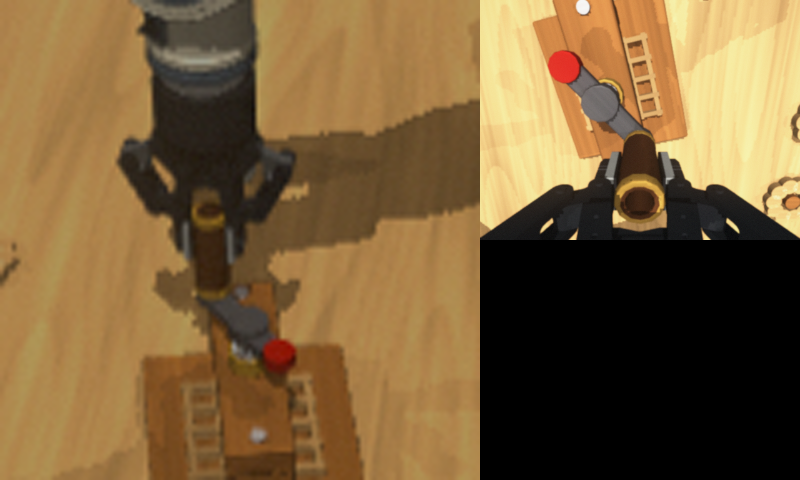

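The crank turns clockwise and stays low, with the red weight at z 0.1365. Continuing.

Request:
drive_tool --pt "-0.0038 0.0032 0.0002 0 0 0 255" --pt "-0.008 0.006 0.0003 0 0 0 255" --pt "-0.0124 0.0084 0.0005 0 0 0 255" --pt "-0.017 0.0103 0.0006 0 0 0 255" --pt "-0.0217 0.0118 0.0008 0 0 0 255" --pt "-0.0266 0.0128 0.001 0 0 0 255" --pt "-0.0316 0.0133 0.0011 0 0 0 255" --pt "-0.0366 0.0133 0.0013 0 0 0 255" --pt "-0.0416 0.0128 0.0014 0 0 0 255" --pt "-0.0465 0.0118 0.0016 0 0 0 255"

```text
time_s: 14.58
eef_pos: [0.5398, -0.0717, 0.1703]
tcp_rot: [3.141, 0.0, 0.0]
wrist_force: [0.4, -0.0, 0.5]
gripper_width: 0.0258
```

Request:
drive_tool --pt "-0.0048 -0.0015 0.0002 0 0 0 255" --pt "-0.0094 -0.0034 0.0003 0 0 0 255" --pt "-0.0138 -0.0058 0.0005 0 0 0 255" --pt "-0.0179 -0.0087 0.0006 0 0 0 255" --pt "-0.0217 -0.0119 0.0008 0 0 0 255" --pt "-0.0252 -0.0155 0.001 0 0 0 255" --pt "-0.0283 -0.0194 0.0011 0 0 0 255" --pt "-0.0309 -0.0236 0.0013 0 0 0 255" --pt "-0.0332 -0.0281 0.0014 0 0 0 255" --pt "-0.035 -0.0328 0.0016 0 0 0 255"

```text
time_s: 15.82
eef_pos: [0.5048, -0.0386, 0.1687]
tcp_rot: [3.141, 0.0, -0.0]
wrist_force: [0.2, -2.4, 2.9]
gripper_width: 0.026
```

```bash
python3 look.py k8
```

```text
15.825 [ 0.5048 -0.0386  0.1687] [ 0.2133 -2.4073  2.8853] 0.025985087309459656
(array([239.0571, 193.6571]), np.int32(35)) (array([415.1715, 178.4899]), np.int32(1825))
red (array([ 0.5909, -0.01  ,  0.1304]), np.float64(0.0009769536917310737))
r,phi 0.050301978737526024 -2.8295260473062545
```

View pics/k8.png

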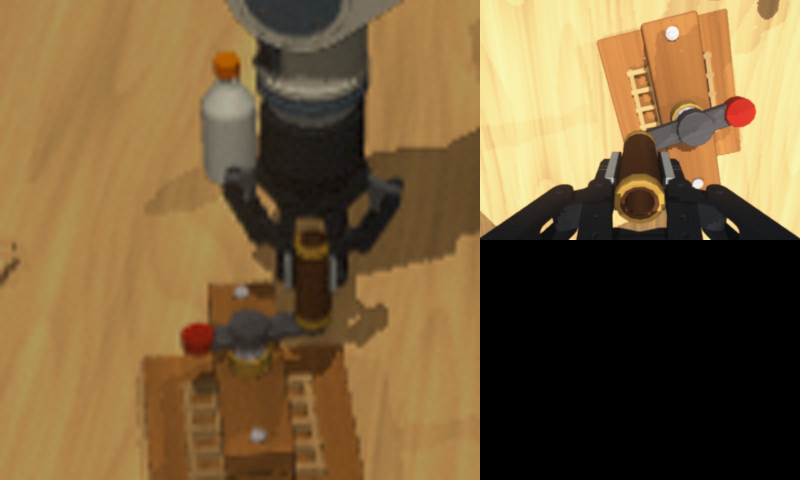

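The spigot is now towards the robot side, and the sleeve is still seated on it. Continuing.

Request:
drive_tool --pt "-0.0013 -0.0048 0.0002 0 0 0 255" --pt "-0.0022 -0.0097 0.0003 0 0 0 255" --pt "-0.0025 -0.0147 0.0005 0 0 0 255" --pt "-0.0024 -0.0197 0.0006 0 0 0 255" --pt "-0.0017 -0.0247 0.0008 0 0 0 255" --pt "-0.0005 -0.0295 0.001 0 0 0 255" --pt "0.0011 -0.0343 0.0011 0 0 0 255" --pt "0.0032 -0.0388 0.0013 0 0 0 255" --pt "0.0057 -0.0431 0.0014 0 0 0 255" --pt "0.0086 -0.0472 0.0016 0 0 0 255"

```text
time_s: 17.18
eef_pos: [0.5135, 0.0087, 0.167]
tcp_rot: [-3.141, 0.0, 0.001]
wrist_force: [-3.3, -0.5, 4.3]
gripper_width: 0.0262
```

Request:
drive_tool --pt "0.0033 -0.0037 0.0002 0 0 0 255" --pt "0.007 -0.0071 0.0003 0 0 0 255" --pt "0.011 -0.0101 0.0005 0 0 0 255" --pt "0.0153 -0.0126 0.0006 0 0 0 255" --pt "0.0199 -0.0148 0.0008 0 0 0 255" --pt "0.0246 -0.0164 0.001 0 0 0 255" --pt "0.0294 -0.0176 0.0011 0 0 0 255" --pt "0.0344 -0.0183 0.0013 0 0 0 255" --pt "0.0394 -0.0185 0.0014 0 0 0 255" --pt "0.0444 -0.0182 0.0016 0 0 0 255"

```text
time_s: 18.42
eef_pos: [0.5585, 0.0269, 0.1655]
tcp_rot: [-3.141, 0.0, -0.0]
wrist_force: [-3.0, 4.0, 3.2]
gripper_width: 0.0263
```

Request:
drive_tool --pt "0.0049 0.0008 0.0002 0 0 0 255" --pt "0.0098 0.0021 0.0003 0 0 0 255" --pt "0.0144 0.0039 0.0005 0 0 0 255" --pt "0.0189 0.0061 0.0006 0 0 0 255" --pt "0.0231 0.0087 0.0008 0 0 0 255" --pt "0.0271 0.0118 0.001 0 0 0 255" --pt "0.0307 0.0152 0.0011 0 0 0 255" --pt "0.034 0.019 0.0013 0 0 0 255" --pt "0.0368 0.0231 0.0014 0 0 0 255" --pt "0.0393 0.0275 0.0016 0 0 0 255"

```text
time_s: 19.68
eef_pos: [0.5982, -0.0013, 0.164]
tcp_rot: [-3.141, 0.0, -0.002]
wrist_force: [1.9, 4.6, 0.8]
gripper_width: 0.026
```

```bash
python3 look.py k9
```

```text
19.675 [ 0.5982 -0.0013  0.164 ] [1.9064 4.6065 0.8198] 0.026044442950224587
(array([263.8158, 189.5   ]), np.int32(38)) (array([115.4063, 286.3709]), np.int32(1046))
red (array([ 0.5172, -0.0341,  0.1342]), np.float64(0.0004363427799240895))
r,phi 0.050503207844239464 0.44941127192066743
```

View pics/k9.png

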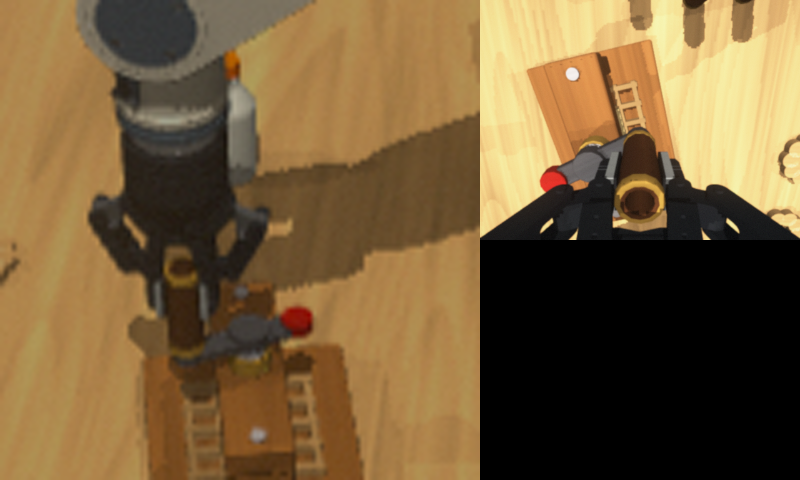

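Red is partly hidden in the wrist view, so its z is biased, but the geometry is as expected. Last half radian now.

Request:
drive_tool --pt "0.002 0.0046 0.0002 0 0 0 255" --pt "0.0035 0.0093 0.0003 0 0 0 255" --pt "0.0046 0.0142 0.0005 0 0 0 255" --pt "0.0051 0.0192 0.0006 0 0 0 255" --pt "0.0052 0.0242 0.0008 0 0 0 255" --pt "0.0052 0.0242 0.001 0 0 0 255" --pt "0.0052 0.0242 0.001 0 0 0 255"

```text
time_s: 20.65
eef_pos: [0.6025, -0.0256, 0.1631]
tcp_rot: [3.141, -0.0, 0.0]
wrist_force: [1.5, 1.6, 1.4]
gripper_width: 0.0261
```

```bash
python3 look.py k10
python3 - <<'E'
from bench import optics
import cv2
im=optics.snapshot('top')[:,:,::-1];cv2.imwrite('pics/t10.png',cv2.resize(im[90:290,110:410],None,fx=2.6,fy=2.6,interpolation=cv2.INTER_CUBIC))
E
```

```text
20.65 [ 0.6025 -0.0256  0.1631] [1.5333 1.6499 1.4016] 0.02610413182186227
(array([264.375, 194.45 ]), np.int32(40)) (array([ 93.8523, 222.7855]), np.int32(1618))
red (array([ 0.5129, -0.0206,  0.1276]), np.float64(0.0022273598143682204))
r,phi 0.04988065043431831 -0.047740430781081075
```

View pics/k10.png

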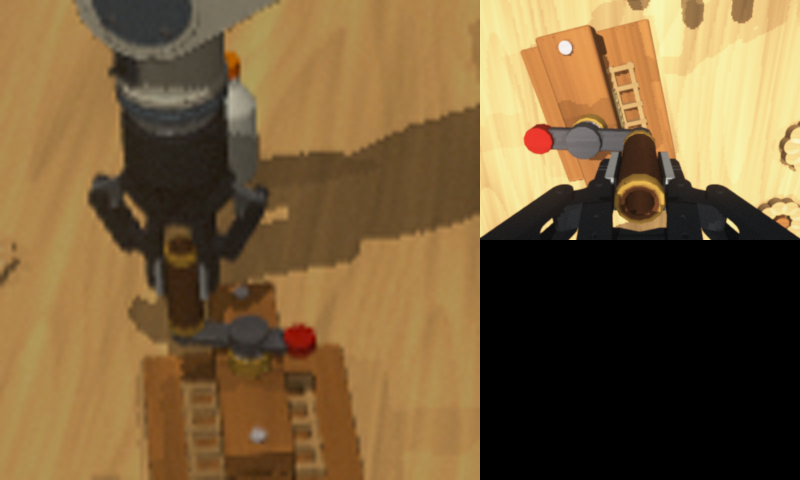

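View pics/t10.png

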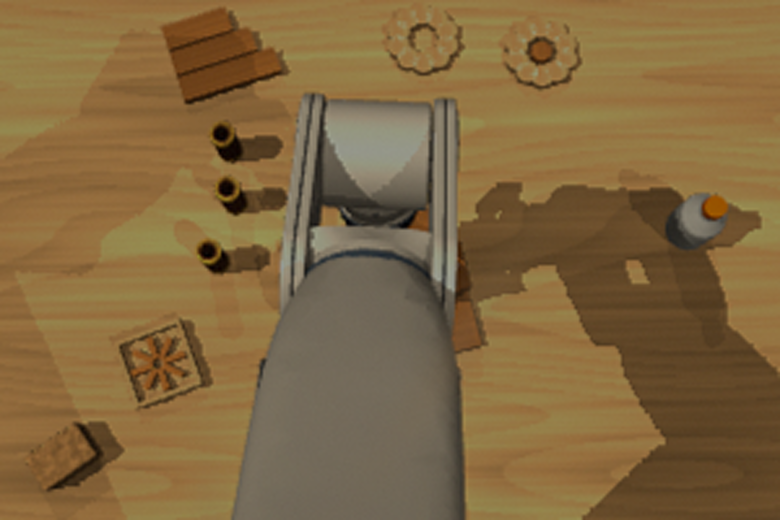

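The red weight is at z 0.1276, 10.5 mm below its post-drop place. The seat height of 0.127 gives a sink of 0.020. The tile, cork and glue haven't moved. I'll hold half a second to check it is steady.

Request:
drive_tool --pt "0 0 0 0 0 0 255" --pt "0 0 0 0 0 0 255" --pt "0 0 0 0 0 0 255" --pt "0 0 0 0 0 0 255"

```text
time_s: 21.3
eef_pos: [0.6025, -0.0252, 0.163]
tcp_rot: [3.142, 0.0, -0.0]
wrist_force: [-0.7, 1.0, 3.5]
gripper_width: 0.0262
```

```bash
python3 look.py k11
```

```text
21.3 [ 0.6025 -0.0252  0.163 ] [-0.7107  1.0137  3.4872] 0.026231520622873657
(array([264.2927, 194.4146]), np.int32(41)) (array([ 93.9883, 223.5701]), np.int32(1619))
red (array([ 0.5131, -0.0205,  0.1278]), np.float64(0.002336688668309512))
r,phi 0.04985623871250682 -0.04065486037124512
```

```bash
python3 -c "
from bench import manip
print(manip.hand_in())"
```

```text
the job is handed in; nothing more can be done
None
```

I stood the leftmost sleeve on the spigot, turned the crank back until the screw dropped a thread, then forward one full turn. I handed in at about 21 s, still gripping and lightly pressing the sleeve.

- **Drop:** the shoulder was 7.5 mm lower than at the start contact, exactly what a 10 mm drop predicts after the backward turn. The red weight's triangulated height also fell by about 8 mm.
- **End position:** the sleeve sits on the shoulder with about 3 N. The contact height gives a sink of about 0.020 m, and the red weight is 10.5 mm below where it was just after the drop. It held steady for the last half second.
- **Bystanders:** in the last top view the tile, cork block and glue bottle looked unmoved.
- **Uncertain:** I only know the crank angle of the drop to about ±0.15 rad (0.25 mm of sink), because I saw it between two looks. The cameras also disagreed by 2–6 mm on some positions, so I relied on the wrist camera and contact.

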